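# Empty the battery charging dock and shut its splash cover

### The arm

A 6-joint arm with a two-finger parallel gripper is mounted at the origin on the work surface. World frame = base frame: x ahead of the robot, y to its left, z up, the work surface at z = 0. Lengths are in m, angles in rad, forces in N, time in s.
With the tool pointing down it reaches from about 0.3 to 0.775 m from the base axis. Payload 14.6 kg.
Tool frame: the origin (TCP) lies midway between the tips of the shut fingers; the grasp point (between the pads) lies 19 mm behind it; z points along the fingers, y is the line along which they close (so a half turn about z gives the same grasp; the last joint's range is limited). The gripper opens to 85 mm and grips with 20 to 120 N. Pads are 22 mm wide; open, the fingers measure 114 mm over their backs; the gripper's body (76 mm by 85 mm) begins 54 mm behind the grasp point. The pads swing forward as they close: fully open they stand 13 mm farther back than shut.
Start: joints at [1.092, 0.3, 1.521, -0, 1.321, -0.067], TCP at [0.22, 0.504, 0.231] pointing down, gripper open.
Joint ranges: [-3.03, 3.03], [-0.79, 2.21], [0.23, 2.52], [-1.04, 4.18], [0, 3.07], [-2.55, 2.55]. Speed limits (rad/s): [2.22, 2.22, 2.57, 3.14, 3.14, 3.14].

### API

Orientations are given as a rotation vector (axis times angle).
In Python, from rig import status, viewer, manip gives the robot as it stands.
- The arm moves only by the tool carry_out, never from a script. Its argument "commands" is a list of rows, each a list of 3 entries, a list of its own where there are three numbers: the opening, from 0 (shut) to 1 (fully open), then the shift along the tool's x, y, z as a fraction of full scale, then the turn about the tool's z as a fraction of full scale. A call has 1 to 20 rows; each row is the pose to reach, as a shift and turn from the pose commanded when the call began, along the tool's axes at that moment, turning the shorter way round; what a row does not reach only later rows make up. Full scale, the value 1, is 150 mm for a shift and pi rad for a turn. A row lasts 1/12 s, in which the tool goes at most 41.7 mm and 7.16 degrees, less where a joint would pass 70% of its speed; a pose out of reach is approached as far as the arm can. A call with a number of a shift or a turn outside -1 to 1 is refused whole. A call with a gripper value outside its range is refused whole. The fingers move at their own pace and stop on an object; the grip force is fixed at half the most. Time passes only in rows, so rows that repeat a pose let the fingers close. It gives the time, the measured TCP pose, the force, the opening and the grip force at its end, in the units of the state.
- status.get_obs(): the state, without advancing time (a new reading comes with each control period).
- viewer.grab_frame(name): name is "side" or "top" or "wrist"; returns a dict with "frame" (480x640x3 uint8, red, green, blue), "z_map" (480x640 float32, m along the optical axis (not along the pixel's ray), 0 where there is no reading), "mtx" (3x3 intrinsics, pixels), "k1" (the pictures are not rectified: a ray, as slopes to the right and down, at radius r is drawn at 1 + k1 r^2 times it, then the intrinsics apply), "R" (3x3) and "t" (3): a world point X has camera coordinates R X + t; the wrist camera has in their place "hand_eye" (4x4, takes a point from camera to tool coordinates, whose origin is the TCP and whose axes are the flange's). Camera axes: x right, y down, z forward; pixel columns grow to the right and rows downward; lengths in m; the calibration is good to about 2 mm. A picture is of the moment at which its call begins: read the wrist's pose just before it.
- manip.sign_off(): hands the job in; it is judged then, once.
The state is a dict: "time": time; "q": joint angles; "joint_vel": joint speeds; "joint_efforts": joint torques, N m; "ee_pos": TCP position; "tool_rot": TCP orientation; "ft_force": force on the tool from outside, world axes, zero at the start; "torque": the same for the moment, N m; "width": finger opening in m; "grip_force": force on a finger pad.
Only numpy, scipy, OpenCV 4.12 (cv2) and the standard library are available. Lean on these libraries where they do the work, as an engineer would, in place of code of your own. Each camera call takes 0.05 s, during which the arm holds its last target. There are 200 camera calls.

### The job

Before the worktop gets wet: unplug every battery pack from the charging dock, pulling it straight up out of its sprung catch, and put them all in the wooden tray. Then set the splash cover, narrow end first, in the dock's dovetail ways, slide it over the empty bays until it wedges tight, and let go; leave the other kitchen things where they are.

Things in the scene. Friction and masses are not known exactly. Their poses are not given: they have to be found in the camera images.
- dock: White charging dock, fixed, 310 mm long (x), 140 wide (y). Origin on the worktop under the midpoint of its four bays, z up. Its deck is 32 mm above the worktop and runs from x = -175 (open mouth) to +120; an end cap 14 mm high follows to +135. On the deck stand two grey dovetail ways along x (see ways_mouth).
- bays (a point): Point on the deck midway between the bays, dock axes. Four bays in a row at x = -75, -25, 25, 75 mm, y = 0; each 40 (x) x 26 (y) mm, 26 deep. In each a steel roller on a sprung slide snaps into a groove in the pack's foot: a straight upward pull of 10 to 20 N frees the pack, which then drags with about 8 N up to 20 mm.
- ways_mouth (a point): Middle of the deck's open end, dock axes; 175 mm from the bays' midpoint. The two ways run from here towards +x and close in: at deck level their inner faces lie at y = +-(42 - 0.06 X) mm, X = mm from the dock's origin along x. The faces lean 30 degrees inward; the ways are 14 to 20 mm tall and overhang 8 mm.
- tray: Wooden open tray, fixed to the worktop, outside 262 (x) x 122 (y) x 36 mm, walls and floor 6 mm thick. Origin under its centre, z up.
- cover: White splash cover, 0.3 kg: plate 204 mm long (x), 12 thick, dovetailed sides matching the ways: half width of the underside 42 - 0.06 X mm (X in mm along its x), so +x is the narrow leading end; the top is 7 mm narrower on each side. Origin: centre of the underside. Starts loose, flat on the worktop, fin up. In the ways its axes are the dock's.
- cover_grip (a point): Point in the cover's grey grip fin, 36 mm above its underside. The fin stands across the middle: 14 mm thick (x), 60 long (y), 12 to 46 mm above the underside. The cover fits between the ways from above while its origin is 160 to 175 mm short (-x) of the dock's. It jams on both ways where the origins coincide (within 2 mm); a push of 15 to 25 N wedges it and friction keeps it.
- pack1: Battery pack, 90 mm tall, 0.18 kg, absent in some runs; starts plugged into the bay at x = -75 mm, axes as the dock's, origin 6 mm above the worktop. Origin: centre of the foot's underside, z up. Black foot 38 (x) x 24 (y) x 26 mm high, grooved on its long sides; above it the grey body, 44 (x) x 32 (y) mm, 26 to 90 mm above the origin.
- pack2: Battery pack, 90 mm tall, 0.18 kg, absent in some runs; starts plugged into the bay at x = -25 mm, axes as the dock's, origin 6 mm above the worktop. Origin: centre of the foot's underside, z up. Black foot 38 (x) x 24 (y) x 26 mm high, grooved on its long sides; above it the grey body, 44 (x) x 32 (y) mm, 26 to 90 mm above the origin.
- pack3: Battery pack, 90 mm tall, 0.18 kg, absent in some runs; starts plugged into the bay at x = 25 mm, axes as the dock's, origin 6 mm above the worktop. Origin: centre of the foot's underside, z up. Black foot 38 (x) x 24 (y) x 26 mm high, grooved on its long sides; above it the grey body, 44 (x) x 32 (y) mm, 26 to 90 mm above the origin.
- pack4: Battery pack, 90 mm tall, 0.18 kg, absent in some runs; starts plugged into the bay at x = 75 mm, axes as the dock's, origin 6 mm above the worktop. Origin: centre of the foot's underside, z up. Black foot 38 (x) x 24 (y) x 26 mm high, grooved on its long sides; above it the grey body, 44 (x) x 32 (y) mm, 26 to 90 mm above the origin.
- mug: Bystander, loose: white mug, 80 mm across, 88 tall. Not to be disturbed. Origin under its centre.
- spice_jar: Bystander, loose: small amber glass jar, 85 tall. Not to be disturbed. Origin under its centre.
- coffee_jar: Bystander, loose: glass jar with steel lid, 125 tall. Not to be disturbed. Origin under its centre.
- bowl: Bystander, loose: blue bowl, 124 across. Not to be disturbed. Origin under its centre.
- spatula: Bystander, loose: wooden spatula lying flat, about 250 mm long. Not to be disturbed.
- salt_mill: Bystander, loose: turned dark wood salt mill, 110 tall. Not to be disturbed. Origin under its centre.
- cup: Bystander, loose: plastic cup, 70 tall. Not to be disturbed. Origin under its centre.
There are look-alikes about, which are no part of the job. Leave any purple look-alike of the pack3 alone.

How it is judged:
On the way, in this order (a step that is already met when the one before it is completed fails the run):
1. every pack is out of the dock and in the tray (x of pack1 in the frame of tray between -0.125 and 0.125 m and y of pack1 in the frame of tray between -0.058 and 0.058 m and z of each of pack1, pack2, pack3, pack4 in the frame of tray below 0.05 m and linear speed of each of pack1, pack2, pack3, pack4 below 0.05 m/s and x of pack2 in the frame of tray between -0.125 and 0.125 m and y of pack2 in the frame of tray between -0.058 and 0.058 m and x of pack3 in the frame of tray between -0.125 and 0.125 m and y of pack3 in the frame of tray between -0.058 and 0.058 m and x of pack4 in the frame of tray between -0.125 and 0.125 m and y of pack4 in the frame of tray between -0.058 and 0.058 m), for 0.3 s.
2. the cover is pushed along the ways, narrow end first, until it wedges tight (x of cover in the frame of dock between -0.003 and 0.012 m and y of cover in the frame of dock between -0.004 and 0.004 m and z of cover in the frame of dock between 0.029 and 0.036 m and angle between the x axis of cover and the x axis of dock, either way round below 0.04 rad and angle between cover's own z axis and vertical below 0.05 rad and contact force between cover and dock above 10 N), for 0.1 s.
At the end, for the whole second after the job is handed in: Every pack present is at rest in the tray (origin within 125 mm along, 58 across, below 50); the cover lies flat in the ways, its origin within 3 mm short of the dock's, having been pushed so tight that it bore on the dock with over 10 N in all (its weight is 3 N); let go (all of step 1 and x of cover in the frame of dock between -0.003 and 0.012 m and y of cover in the frame of dock between -0.004 and 0.004 m and z of cover in the frame of dock between 0.029 and 0.036 m and angle between the x axis of cover and the x axis of dock, either way round below 0.04 rad and angle between cover's own z axis and vertical below 0.05 rad and linear speed of cover below 0.02 m/s and contact force between the fingers and cover below 0.1 N); the robot touches nothing.
It fails at once if one of the bystanders is moved more than 30 mm (distance of any of mug, spice_jar, coffee_jar, bowl, spatula, salt_mill, cup from where it was at the start of the episode above 0.03 m).
Of pack1, pack2, pack3, pack4 only 3 to 4 are there at a start; the rules pass over those that are not, and their reading is None.
At some moment in a run one of cover may be knocked a few centimetres aside while the robot is not near it.
Once in a run the grip may slacken for a moment while it holds something.
It also fails if it takes over 210 s, if anything falls off the work surface, if the arm or the gripper's body presses on something with over 40 N, if the wrist force passes 120 N, or if a joint passes its speed limit or range.

## Working session

There is one attempt and no reset: what is moved stays moved. The work goes in short steps, Python scripts to look and compute and a tool call to move; the robot and the scene stay as the last step left them, time stands still between calls to the robot, and variables do not carry over. Pictures are saved under pics/ and viewed, at most 14 in all, crops included, and the job is handed in when it is done.

Besides the shell and the picture viewer there is one more tool, called after "Request:" as name(argument=value, ...) on one line, values as JSON. carry_out: Moves the arm, as the interface text tells. Shift numbers are shares of 150 mm and turn numbers shares of pi rad, none past 1 either way. Its arguments: {"type":"object","properties":{"commands":{"type":"array"}},"required":["commands"]}

```bash
mkdir -p pics; ls
cat > h.py <<'E'
import numpy as np, cv2
from rig import status, viewer, manip
from scipy.spatial.transform import Rotation as Ro
def grab(n):
    o=status.get_obs(); f=viewer.grab_frame(n)
    if 'hand_eye' in f:
        T=np.eye(4);T[:3,:3]=Ro.from_rotvec(o['tool_rot']).as_matrix();T[:3,3]=o['ee_pos']
        M=T@np.array(f['hand_eye']); f['Rw']=M[:3,:3]; f['c']=M[:3,3]
    else:
        R=np.array(f['R']); f['Rw']=R.T; f['c']=-R.T@np.array(f['t'])
    return f
def rays(f,px):
    px=np.asarray(px,float).reshape(-1,2); K=np.array(f['mtx']); k=f['k1']
    d=(px-[K[0,2],K[1,2]])/[K[0,0],K[1,1]]; u=d.copy()
    for _ in range(20): u=d/(1+k*(u**2).sum(1,keepdims=True))
    return np.c_[u,np.ones(len(u))]
def onplane(f,px,z):
    r=rays(f,px)@f['Rw'].T; return f['c']+r*((z-f['c'][2])/r[:,2])[:,None]
def cloud(f):
    z=f['z_map']; v,u=np.mgrid[:480,:640]; r=rays(f,np.c_[u.ravel(),v.ravel()])
    P=(r*z.reshape(-1,1))@f['Rw'].T+f['c']; P[z.ravel()==0]=np.nan; return P.reshape(480,640,3)
def save(f,n,crop=None,s=1):
    im=f['frame'][...,::-1]
    if crop: im=im[crop[1]:crop[3],crop[0]:crop[2]]
    cv2.imwrite('pics/'+n,cv2.resize(im,None,fx=s,fy=s,interpolation=cv2.INTER_CUBIC))
E
python3 - <<'E'
from h import *
for n in ('top','side'):
    f=grab(n); save(f,n+'0.png'); np.save(n+'0.npy',f,allow_pickle=True); print(f['c'],f['Rw'].round(2).tolist(),np.array(f['mtx']).tolist(),f['k1'])
print(status.get_obs())
E
```

```text
pics
[ 0.50929066 -0.0016329   0.96949877] [[-0.01, -1.0, 0.08], [-1.0, 0.01, -0.01], [0.01, -0.08, -1.0]] [[448.18380111183524, 0.0, 311.0238795019095], [0.0, 448.18380111183524, 236.1097099116744], [0.0, 0.0, 1.0]] -0.08816516959175916
[-0.06289644 -0.75439201  1.0013578 ] [[0.77, -0.44, 0.47], [-0.64, -0.54, 0.54], [0.02, -0.72, -0.7]] [[558.9594691387522, 0.0, 325.31917578786715], [0.0, 558.9594691387522, 245.7806019877644], [0.0, 0.0, 1.0]] -0.12101310174623901
{'time': 0.1, 'q': array([ 1.09236555e+00,  3.00407466e-01,  1.52156071e+00,  1.21054007e-05,
        1.32070267e+00, -6.65588004e-02]), 'joint_vel': array([-0.00061637, -0.00139396, -0.0008697 , -0.00090141, -0.00285953,
        0.00055404]), 'joint_efforts': array([ 1.60474658e-03, -5.44369376e+01, -3.62377596e+01, -4.62384008e-06,
        2.96393700e-03,  1.86403230e-05]), 'ee_pos': array([0.22005387, 0.50381287, 0.23076484]), 'tool_rot': array([-6.42346620e-01, -3.07491438e+00,  1.62602475e-03]), 'ft_force': array([-1.04489345, -0.07060395,  0.66483582]), 'torque': array([ 0.0374411 , -0.00510558,  0.00717438]), 'grip_force': 0.0, 'width': 0.08517056691136642}
```

View pics/top0.png

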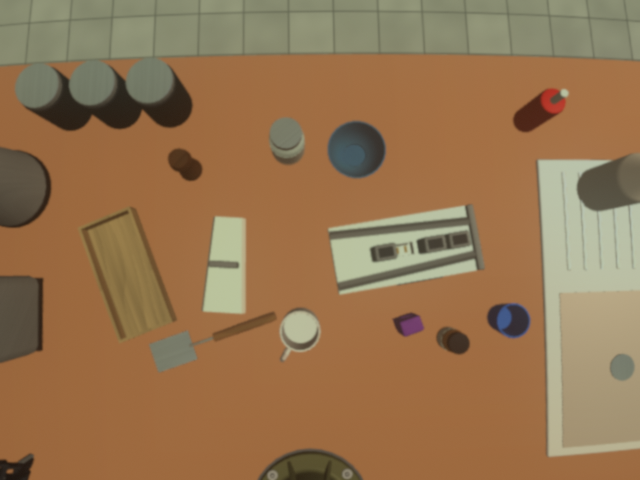

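View pics/side0.png

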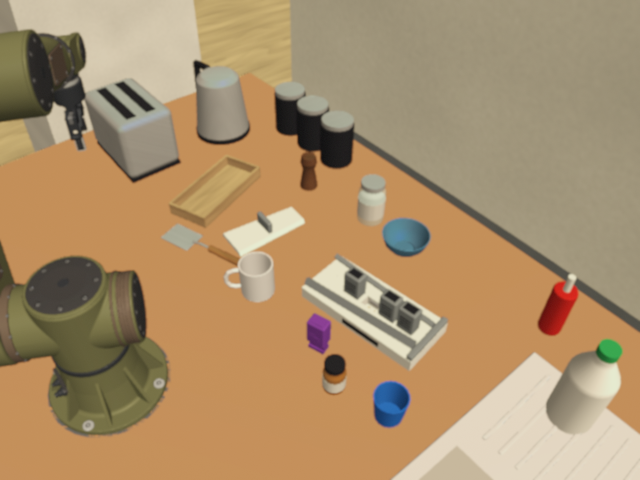

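Top view: three grey packs at (385,252), (434,243), (459,239). The second bay from the mouth looks empty. The dock's mouth is on the left (332,258) and its end cap on the right (475,237). The tray is at (127,273), the cover at (226,265) with its narrow end up. The purple look-alike at (410,325) is to be left alone.

```bash
cat > m.py <<'E'
from h import *
f=np.load('top0.npy',allow_pickle=True).item(); P=cloud(f); Z=P[...,2]
hsv=cv2.cvtColor(f['frame'],cv2.COLOR_RGB2HSV)
def fit(mask,box,z,name):
    m=np.zeros((480,640),np.uint8); x0,y0,x1,y1=box; m[y0:y1,x0:x1]=mask[y0:y1,x0:x1]*255
    m=cv2.morphologyEx(m,cv2.MORPH_OPEN,np.ones((2,2)))
    cs,_=cv2.findContours(m,cv2.RETR_EXTERNAL,cv2.CHAIN_APPROX_NONE)
    for c in cs:
        if cv2.contourArea(c)<40: continue
        W=onplane(f,c.reshape(-1,2),z)[:,:2]; r=cv2.minAreaRect((W*1000).astype(np.float32))
        M=m*0; cv2.drawContours(M,[c],-1,255,-1)
        print(name,np.round(r[0],1),np.round(r[1],1),round(r[2],1),'zmed',round(float(np.nanmedian(Z[M>0])),4),'box',cv2.boundingRect(c))
    return m
fit(Z>0.08,(320,200,490,300),.096,'pack')
fit(Z>0.02,(320,200,490,300),.032,'dock')
fit(Z>0.025,(70,200,180,345),.036,'tray')
fit(Z>0.03,(195,210,250,320),.046,'fin')
mc=fit((hsv[...,1]<110)&(hsv[...,2]>110),(195,205,255,320),.012,'cover')
for v in (225,240,250,285,300,308):
    u=np.where(mc[v]>0)[0]; W=onplane(f,[[u[0],v],[u[-1]+1,v]],.012); print(v,u[0],u[-1],W[:,:2].round(4).tolist())
E
python3 m.py
python3 - <<'E'
from h import *
f=np.load('top0.npy',allow_pickle=True).item()
a=f['frame'][195:305,320:495]; b=f['frame'][200:325,180:265]
im=np.zeros((500,800,3),np.uint8)
a=cv2.resize(a,None,fx=2.6,fy=2.6,interpolation=2); b=cv2.resize(b,None,fx=4,fy=4,interpolation=2)[:500]
im[:a.shape[0],:a.shape[1]]=a; im[:b.shape[0],455:455+b.shape[1]]=b
cv2.imwrite('pics/c1.png',im[...,::-1])
E
```

```text
pack [ 540.1 -154.9] [31.8 45.5] 8.5 zmed 0.0962 box (374, 244, 24, 19)
pack [ 554.9 -252.8] [31.7 46. ] 8.5 zmed 0.0959 box (423, 236, 24, 19)
pack [ 563.2 -302. ] [31.  48.7] 7.1 zmed 0.0961 box (447, 232, 25, 18)
dock [ 548.8 -213.4] [141.3 317.5] 9.0 zmed 0.034 box (330, 205, 156, 91)
tray [504.1 381.5] [262.9 127.4] 21.2 zmed 0.0073 box (80, 207, 95, 137)
fin [521.6 171.1] [61.  13.5] 84.6 zmed 0.0452 box (209, 261, 30, 9)
cover [522.1 175. ] [ 92.  207.3] 89.5 zmed 0.0122 box (203, 217, 44, 98)
225 213 246 [[0.6087, 0.2003], [0.6076, 0.1269]]
240 212 246 [[0.5763, 0.2024], [0.5753, 0.127]]
250 210 246 [[0.5549, 0.2066], [0.5539, 0.127]]
285 206 246 [[0.4803, 0.2152], [0.4793, 0.1274]]
300 204 246 [[0.4484, 0.2196], [0.4475, 0.1276]]
308 203 246 [[0.4315, 0.2217], [0.4306, 0.1277]]
```

View pics/c1.png

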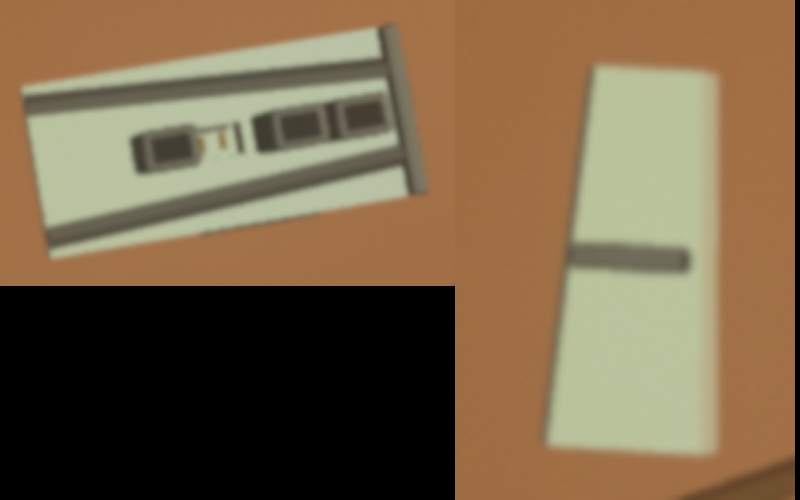

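Bay 2 (x = -25) is empty. Its contacts show at crop (225,140), so three packs are present, at bays -75, +25 and +75. The measured pack spacing of 149 mm and tops at z = 0.096 match the description. The only possible confusion is the purple block at (410,325), which stands on the worktop outside the dock.

```bash
cat > plan.py <<'E'
from h import *
def plan(*targets):
    "targets: (x,y,z,yaw deg of tool y) ; prints calls"
    o=status.get_obs(); p=np.array(o['ee_pos']); R=Ro.from_rotvec(o['tool_rot']).as_matrix()
    yaw=np.degrees(np.arctan2(R[1,1],R[0,1])); tilt=np.degrees(np.arccos(-R[2,2]))
    print('now',p.round(4),'yaw',round(yaw,2),'tilt',round(tilt,2),'t',round(o['time'],1),'F',np.round(o['ft_force'],1),'w',round(o['width'],4),'q',np.round(o['q'],2))
    for x,y,z,yw in targets:
        T=np.array([x,y,z]); dy=((yaw-yw+90)%180-90)/180
        n=int(np.ceil(np.abs(T-p).max()/.145)) if True else 1
        while True:
            a=np.radians(yaw); Y=np.array([np.cos(a),np.sin(a),0]); X=np.array([-np.sin(a),np.cos(a),0]) ; Zt=np.array([0,0,-1.]); X=np.cross(Y,Zt)
            d=(T-p)/n; s=np.array([d@X,d@Y,d@Zt])/.15
            if np.abs(s).max()<=1: break
            n+=1
        s=s.round(3); dv=(s[0]*X+s[1]*Y+s[2]*Zt)*.15
        for i in range(n):
            p=p+dv
            last=i==n-1; print('  ',s.tolist(),round(dy,3) if last else 0, '->',p.round(4))
        yaw-=dy*180
E
python3 -c "
from plan import *
plan((.5401,-.1549,.2,8.9),(.5401,-.1549,.062,8.9),(.5401,-.1549,.2,8.9))"
```

```text
now [0.2201 0.5038 0.2308] yaw 66.4 tilt 0.06 t 0.1 F [-1.  -0.1  0.7] w 0.0852 q [ 1.09  0.3   1.52  0.    1.32 -0.07]
   [-0.743, -0.634, 0.041] 0 -> [0.2841 0.372  0.2246]
   [-0.743, -0.634, 0.041] 0 -> [0.3482 0.2403 0.2185]
   [-0.743, -0.634, 0.041] 0 -> [0.4122 0.1085 0.2123]
   [-0.743, -0.634, 0.041] 0 -> [ 0.4763 -0.0232  0.2062]
   [-0.743, -0.634, 0.041] 0.319 -> [ 0.5403 -0.155   0.2   ]
   [0.001, -0.002, 0.92] -0.0 -> [ 0.54   -0.1549  0.062 ]
   [-0.0, 0.0, -0.92] 0.0 -> [ 0.54   -0.1549  0.2   ]
```

Request:
carry_out(commands=[[0.62,[-0.743,-0.634,0.041],0],[0.62,[-0.743,-0.634,0.041],0],[0.62,[-0.743,-0.634,0.041],0],[0.62,[-0.743,-0.634,0.041],0]])

```text
time: 0.43
ee_pos: [0.285, 0.3692, 0.2246]
tool_rot: [-0.644, -3.075, 0.002]
ft_force: [0.9, 0.2, 0.2]
width: 0.053
grip_force: 0.0
```

Request:
carry_out(commands=[[0.62,[-0.743,-0.634,0.041],0],[0.62,[-0.743,-0.634,0.041],0],[0.62,[-0.743,-0.634,0.041],0],[0.62,[-0.743,-0.634,0.041],0]])

```text
time: 0.77
ee_pos: [0.3491, 0.2374, 0.2187]
tool_rot: [-0.644, -3.075, 0.001]
ft_force: [0.4, 0.8, -0.2]
width: 0.0528
grip_force: 0.0
```

Request:
carry_out(commands=[[0.62,[-0.743,-0.634,0.041],0],[0.62,[-0.743,-0.634,0.041],0],[0.62,[-0.743,-0.634,0.041],0],[0.62,[-0.743,-0.634,0.041],0]])

```text
time: 1.1
ee_pos: [0.4132, 0.1055, 0.2126]
tool_rot: [0.645, 3.075, -0.001]
ft_force: [0.3, 1.1, -0.2]
width: 0.0526
grip_force: 0.0
```

Request:
carry_out(commands=[[0.62,[-0.743,-0.634,0.041],0],[0.62,[-0.743,-0.634,0.041],0],[0.62,[-0.743,-0.634,0.041],0],[0.62,[-0.743,-0.634,0.041],0]])

```text
time: 1.43
ee_pos: [0.4773, -0.0265, 0.2062]
tool_rot: [-0.645, -3.074, 0.001]
ft_force: [0.8, 0.4, 0.8]
width: 0.0529
grip_force: 0.0
```

Request:
carry_out(commands=[[0.62,[-0.743,-0.634,0.041],0.319],[0.62,[-0.743,-0.634,0.041],0.319],[0.62,[-0.743,-0.634,0.041],0.319],[0.62,[-0.743,-0.634,0.041],0.319],[0.62,[-0.743,-0.634,0.041],0.319],[0.62,[-0.743,-0.634,0.041],0.319],[0.62,[-0.743,-0.634,0.041],0.319],[0.62,[-0.743,-0.634,0.041],0.319],[0.62,[-0.743,-0.634,0.041],0.319],[0.62,[-0.743,-0.634,0.041],0.319],[0.62,[-0.743,-0.634,0.041],0.319]])

```text
time: 2.35
ee_pos: [0.5404, -0.1547, 0.2004]
tool_rot: [-2.035, -2.393, 0.0]
ft_force: [-0.0, -0.2, -0.1]
width: 0.053
grip_force: 0.0
```

```bash
cat > w.py <<'E'
from plan import *
import sys
f=grab('wrist'); save(f,sys.argv[1]); P=cloud(f)
Z=P[...,2]
m=((Z>.085)&(Z<.105)).astype(np.uint8)*255
m=cv2.morphologyEx(m,cv2.MORPH_OPEN,np.ones((3,3)))
cs,_=cv2.findContours(m,cv2.RETR_EXTERNAL,cv2.CHAIN_APPROX_NONE)
for c in cs:
    if cv2.contourArea(c)<300: continue
    W=onplane(f,c.reshape(-1,2),.096)[:,:2]*1000; r=cv2.minAreaRect(W.astype(np.float32)); print(np.round(r[0],1),np.round(r[1],1),round(r[2],1),cv2.boundingRect(c))
plan()
E
python3 w.py w1.png
```

```text
[ 560.4 -266.8] [31.5 83. ] 8.3 (305, 334, 41, 89)
[ 402.4 -198.9] [32.3 42.9] 18.5 (97, 241, 56, 59)
[ 543.  -153.2] [31.4 44.4] 8.3 (304, 210, 46, 62)
now [ 0.5404 -0.1547  0.2004] yaw 9.19 tilt 0.01 t 2.4 F [0.7 0.1 0.3] w 0.0526 q [-0.34  0.35  1.52  0.    1.26 -0.5 ]
```

View pics/w1.png

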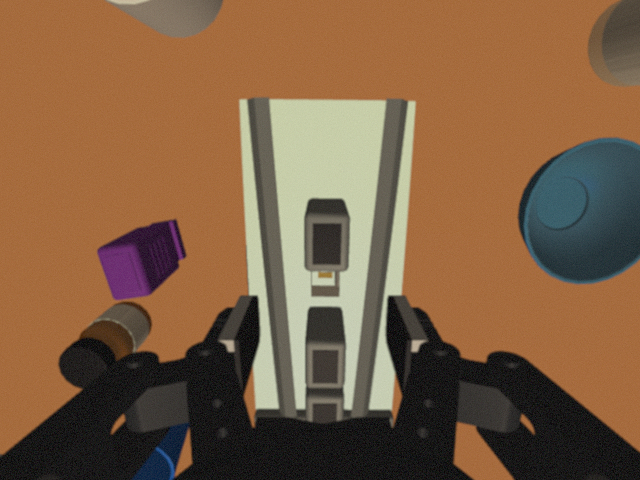

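The wrist view shows pack1 at (327,240), between the ways at (262,240) and (390,240). The wrist fit agrees with the top view within 3 mm, so I take the mean of the two, then descend and grip.

Request:
carry_out(commands=[[0.62,[0.003,0.008,0.3],0.002],[0.62,[0.003,0.008,0.6],0.002],[0.62,[0.003,0.008,0.8],0.002],[0.62,[0.003,0.008,0.923],0.002],[0.62,[0.003,0.008,0.923],0.002],[0.62,[0.003,0.008,0.923],0.002],[0.0,[0.003,0.008,0.923],0.002],[0.0,[0.003,0.008,0.923],0.002],[0.0,[0.003,0.008,0.923],0.002],[0.0,[0.003,0.008,0.923],0.002],[0.0,[0.003,0.008,0.923],0.002],[0.0,[0.003,0.008,0.923],0.002]])

```text
time: 3.4
ee_pos: [0.5426, -0.1545, 0.0643]
tool_rot: [2.045, 2.38, 0.002]
ft_force: [-0.8, 0.4, 7.3]
width: 0.0311
grip_force: 59.1
```

Request:
carry_out(commands=[[0.0,[0,0,-0.04],0],[0.0,[0,0,-0.08],0],[0.0,[0,0,-0.12],0],[0.0,[0,0,-0.16],0],[0.0,[0,0,-0.2],0],[0.0,[0,0,-0.3],0],[0.0,[0,0,-0.45],0],[0.0,[0,0,-0.6],0],[0.0,[0,0,-0.8],0],[0.0,[0,0,-0.9],0],[0.0,[0,0,-0.9],0],[0.0,[0,0,-0.9],0]])

```text
time: 4.4
ee_pos: [0.5417, -0.1542, 0.198]
tool_rot: [2.047, 2.381, 0.001]
ft_force: [0.1, 0.2, -2.9]
width: 0.0306
grip_force: 64.3
```

```bash
python3 -c "
from plan import *
plan((.4294,.3525,.197,21.2),(.4294,.3525,.0635,21.2))"
```

```text
now [ 0.5417 -0.1542  0.198 ] yaw 8.63 tilt 0.11 t 4.4 F [ 0.1  0.2 -2.9] w 0.0306 q [-0.34  0.36  1.53 -0.    1.26 -0.49]
   [0.863, -0.058, 0.002] 0 -> [ 0.5136 -0.0276  0.1977]
   [0.863, -0.058, 0.002] 0 -> [0.4856 0.0991 0.1974]
   [0.863, -0.058, 0.002] 0 -> [0.4576 0.2258 0.1971]
   [0.863, -0.058, 0.002] -0.07 -> [0.4296 0.3525 0.1968]
   [0.001, -0.001, 0.889] 0.0 -> [0.4294 0.3526 0.0635]
```

Request:
carry_out(commands=[[0.0,[0.863,-0.058,0.002],0],[0.0,[0.863,-0.058,0.002],0],[0.0,[0.863,-0.058,0.002],0],[0.0,[0.863,-0.058,0.002],0]])

```text
time: 4.73
ee_pos: [0.5117, -0.0228, 0.1955]
tool_rot: [-2.042, -2.383, 0.001]
ft_force: [-0.2, -0.0, -1.7]
width: 0.0311
grip_force: 64.2
```

Request:
carry_out(commands=[[0.0,[0.863,-0.058,0.002],0],[0.0,[0.863,-0.058,0.002],0],[0.0,[0.863,-0.058,0.002],0],[0.0,[0.863,-0.058,0.002],0]])

```text
time: 5.07
ee_pos: [0.4835, 0.1038, 0.1953]
tool_rot: [-2.042, -2.384, 0.002]
ft_force: [0.8, -0.5, -1.8]
width: 0.0311
grip_force: 64.1
```

Request:
carry_out(commands=[[0.0,[0.863,-0.058,0.002],0],[0.0,[0.863,-0.058,0.002],0],[0.0,[0.863,-0.058,0.002],0],[0.0,[0.863,-0.058,0.002],0]])

```text
time: 5.4
ee_pos: [0.4555, 0.2304, 0.195]
tool_rot: [-2.042, -2.385, 0.002]
ft_force: [-0.1, 0.6, -1.8]
width: 0.0307
grip_force: 64.1
```

Request:
carry_out(commands=[[0.0,[0.863,-0.058,0.002],-0.07],[0.0,[0.863,-0.058,0.002],-0.07],[0.0,[0.863,-0.058,0.002],-0.07],[0.0,[0.863,-0.058,0.002],-0.07],[0.0,[0.863,-0.058,0.002],-0.07],[0.0,[0.863,-0.058,0.002],-0.07]])

```text
time: 5.9
ee_pos: [0.4292, 0.3521, 0.1947]
tool_rot: [-1.773, -2.593, 0.003]
ft_force: [0.1, -0.4, -2.5]
width: 0.0309
grip_force: 64.1
```

```bash
cat > s.py <<'E'
from plan import *
import sys
f=grab('side'); 
c=[int(a) for a in sys.argv[2:6]]; save(f,sys.argv[1],c,600//max(c[2]-c[0],c[3]-c[1],1) or 1); plan()
E
python3 -c "
from plan import *
plan((.4294,.3525,.0635,21.2))"; python3 s.py s1.png 100 60 340 260
```

```text
now [0.4292 0.3521 0.1947] yaw 21.26 tilt 0.12 t 5.9 F [ 0.1 -0.4 -2.5] w 0.0309 q [ 0.62  0.34  1.55 -0.    1.25  0.25]
   [0.002, 0.002, 0.875] 0.0 -> [0.4294 0.3525 0.0635]
now [0.4296 0.3516 0.195 ] yaw 21.2 tilt 0.09 t 6.0 F [-0.9 -0.4 -2.1] w 0.0311 q [ 0.62  0.34  1.55 -0.    1.25  0.25]
```

View pics/s1.png

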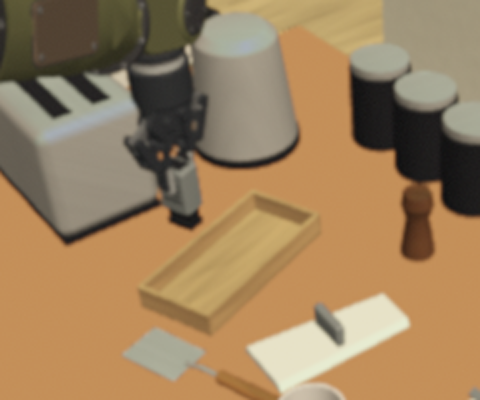

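Pack1 hangs upright in the fingers at crop (183,190), over the tray. I lower and release it.

Request:
carry_out(commands=[[0.0,[0.001,0.003,0.3],0],[0.0,[0.001,0.003,0.55],0],[0.0,[0.001,0.003,0.75],0],[0.0,[0.001,0.003,0.82],0],[0.0,[0.001,0.003,0.865],0],[0.0,[0.001,0.003,0.865],0],[0.0,[0.001,0.003,0.865],0],[0.62,[0.001,0.003,0.865],0],[0.62,[0.001,0.003,0.865],0],[0.62,[0.001,0.003,0.865],0],[0.62,[0.001,0.003,0.865],0],[0.62,[0.001,0.003,0.7],0],[0.62,[0.001,0.003,0.4],0],[0.62,[0.001,0.003,0.0],0],[0.62,[0.001,0.003,0.0],0]])

```text
time: 7.2
ee_pos: [0.4307, 0.3535, 0.2011]
tool_rot: [1.773, 2.591, 0.008]
ft_force: [0.5, 0.4, 0.3]
width: 0.0527
grip_force: 0.0
```

Run:
```python
from plan import *
f=grab('top'); P=cloud(f); Z=P[...,2]; np.save('top1.npy',f,allow_pickle=True)
for u0,u1,v0,v1 in((70,180,200,345),(340,490,200,300)):
    m=np.zeros((480,640),np.uint8); m[v0:v1,u0:u1]=((Z>.08)&(Z<.11))[v0:v1,u0:u1]*255
    cs,_=cv2.findContours(m,0,cv2.CHAIN_APPROX_NONE)
    for c in cs:
        if cv2.contourArea(c)<40: continue
        W=onplane(f,c.reshape(-1,2),.096)[:,:2]*1000; r=cv2.minAreaRect(W.astype(np.float32)); print(np.round(r[0],1),np.round(r[1],1),round(r[2],1))
plan((.5557,-.2525,.2,8.7),(.5557,-.2525,.062,8.7))
```

```text
[433.  349.5] [32.8 49.9] 21.0
[ 560.9 -276.2] [31.8 97. ] 8.9
now [0.4315 0.3541 0.2039] yaw 21.24 tilt 0.57 t 7.2 F [ 1.1 -0.   3.9] w 0.053 q [0.62 0.34 1.54 0.   1.26 0.25]
   [-0.814, -0.139, 0.005] 0 -> [0.4563 0.2328 0.2031]
   [-0.814, -0.139, 0.005] 0 -> [0.4811 0.1114 0.2024]
   [-0.814, -0.139, 0.005] 0 -> [ 0.5059 -0.01    0.2016]
   [-0.814, -0.139, 0.005] 0 -> [ 0.5306 -0.1313  0.2009]
   [-0.814, -0.139, 0.005] 0.07 -> [ 0.5554 -0.2527  0.2001]
   [0.001, 0.002, 0.921] 0.0 -> [ 0.5557 -0.2525  0.062 ]
```

Pack1 stands in the tray at (433, 350). When it was gripped in the dock the fingers centred at x = 0.5426, so the top camera reads about 2 mm low in x. I correct for that on the next packs.

Request:
carry_out(commands=[[0.62,[-0.814,-0.139,0.005],0],[0.62,[-0.814,-0.139,0.005],0],[0.62,[-0.814,-0.139,0.005],0],[0.62,[-0.814,-0.139,0.005],0]])

```text
time: 7.58
ee_pos: [0.4556, 0.2266, 0.1952]
tool_rot: [1.779, 2.588, -0.001]
ft_force: [0.0, -0.2, -0.2]
width: 0.0531
grip_force: 0.0
```

Request:
carry_out(commands=[[0.62,[-0.814,-0.139,0.005],0],[0.62,[-0.814,-0.139,0.005],0],[0.62,[-0.814,-0.139,0.005],0],[0.62,[-0.814,-0.139,0.005],0]])

```text
time: 7.92
ee_pos: [0.4803, 0.105, 0.1944]
tool_rot: [1.78, 2.588, -0.001]
ft_force: [0.7, 1.3, 0.1]
width: 0.0526
grip_force: 0.0
```

Request:
carry_out(commands=[[0.62,[-0.814,-0.139,0.005],0],[0.62,[-0.814,-0.139,0.005],0],[0.62,[-0.814,-0.139,0.005],0],[0.62,[-0.814,-0.139,0.005],0]])

```text
time: 8.25
ee_pos: [0.5049, -0.0165, 0.1936]
tool_rot: [1.78, 2.588, -0.001]
ft_force: [0.5, 0.1, -0.7]
width: 0.0526
grip_force: 0.0
```

Request:
carry_out(commands=[[0.62,[-0.814,-0.139,0.005],0],[0.62,[-0.814,-0.139,0.005],0],[0.62,[-0.814,-0.139,0.005],0],[0.62,[-0.814,-0.139,0.005],0]])

```text
time: 8.58
ee_pos: [0.5294, -0.138, 0.1926]
tool_rot: [1.779, 2.588, -0.001]
ft_force: [0.1, -0.1, 0.0]
width: 0.0532
grip_force: 0.0
```

Request:
carry_out(commands=[[0.62,[-0.814,-0.139,0.005],0.07],[0.62,[-0.814,-0.139,0.005],0.07],[0.62,[-0.814,-0.139,0.005],0.07],[0.62,[-0.814,-0.139,0.005],0.07],[0.62,[-0.814,-0.139,0.005],0.07],[0.62,[-0.814,-0.139,0.005],0.07]])

```text
time: 9.08
ee_pos: [0.5536, -0.2535, 0.1918]
tool_rot: [-2.048, -2.382, 0.0]
ft_force: [0.8, 0.0, 0.4]
width: 0.0529
grip_force: 0.0
```

```bash
python3 -c "
from plan import *
plan((.5572,-.252,.063,8.7))"
```

```text
now [ 0.5536 -0.2535  0.1918] yaw 8.62 tilt 0.04 t 9.1 F [0.8 0.  0.4] w 0.0529 q [-0.49  0.46  1.39  0.    1.29 -0.64]
   [0.006, 0.025, 0.858] -0.0 -> [ 0.5572 -0.252   0.0631]
```

Request:
carry_out(commands=[[0.62,[0.006,0.025,0.25],0],[0.62,[0.006,0.025,0.5],0],[0.62,[0.006,0.025,0.7],0],[0.62,[0.006,0.025,0.8],0],[0.62,[0.006,0.025,0.858],0],[0.62,[0.006,0.025,0.858],0],[0.0,[0.006,0.025,0.858],0],[0.0,[0.006,0.025,0.858],0],[0.0,[0.006,0.025,0.858],0],[0.0,[0.006,0.025,0.858],0],[0.0,[0.006,0.025,0.858],0],[0.0,[0.006,0.025,0.858],0]])

```text
time: 10.08
ee_pos: [0.5582, -0.2526, 0.0653]
tool_rot: [2.046, 2.38, 0.002]
ft_force: [0.5, 1.0, 6.8]
width: 0.0311
grip_force: 60.6
```

Request:
carry_out(commands=[[0.0,[0,0,-0.04],0],[0.0,[0,0,-0.08],0],[0.0,[0,0,-0.12],0],[0.0,[0,0,-0.16],0],[0.0,[0,0,-0.2],0],[0.0,[0,0,-0.3],0],[0.0,[0,0,-0.45],0],[0.0,[0,0,-0.6],0],[0.0,[0,0,-0.8],0],[0.0,[0,0,-0.9],0],[0.0,[0,0,-0.9],0],[0.0,[0,0,-0.9],0],[0.0,[0,0,-0.9],0]])

```text
time: 11.17
ee_pos: [0.5568, -0.2524, 0.1975]
tool_rot: [-2.047, -2.381, 0.001]
ft_force: [1.3, 0.3, -2.7]
width: 0.0311
grip_force: 64.2
```

```bash
python3 -c "
from plan import *
plan((.504,.3815,.197,21.2),(.504,.3815,.065,21.2))"
```

```text
now [ 0.5568 -0.2524  0.1975] yaw 8.62 tilt 0.08 t 11.2 F [ 1.3  0.3 -2.7] w 0.0311 q [-0.49  0.46  1.37 -0.    1.3  -0.64]
   [0.846, 0.057, 0.001] 0 -> [ 0.5463 -0.1256  0.1974]
   [0.846, 0.057, 0.001] 0 -> [0.5357 0.0011 0.1972]
   [0.846, 0.057, 0.001] 0 -> [0.5252 0.1279 0.1971]
   [0.846, 0.057, 0.001] 0 -> [0.5146 0.2546 0.1969]
   [0.846, 0.057, 0.001] -0.07 -> [0.504  0.3814 0.1968]
   [0.001, 0.0, 0.878] 0.0 -> [0.504  0.3815 0.0651]
```

Request:
carry_out(commands=[[0.0,[0.846,0.057,0.001],0],[0.0,[0.846,0.057,0.001],0],[0.0,[0.846,0.057,0.001],0],[0.0,[0.846,0.057,0.001],0]])

```text
time: 11.5
ee_pos: [0.5457, -0.1202, 0.197]
tool_rot: [-2.041, -2.384, 0.0]
ft_force: [0.4, -0.3, -2.8]
width: 0.0317
grip_force: 38.8
```

Request:
carry_out(commands=[[0.0,[0.846,0.057,0.001],0],[0.0,[0.846,0.057,0.001],0],[0.0,[0.846,0.057,0.001],0],[0.0,[0.846,0.057,0.001],0]])

```text
time: 11.83
ee_pos: [0.5349, 0.0064, 0.1969]
tool_rot: [-2.041, -2.385, 0.001]
ft_force: [1.0, -0.4, -1.7]
width: 0.0315
grip_force: 65.2
```

Request:
carry_out(commands=[[0.0,[0.846,0.057,0.001],0],[0.0,[0.846,0.057,0.001],0],[0.0,[0.846,0.057,0.001],0],[0.0,[0.846,0.057,0.001],0]])

```text
time: 12.17
ee_pos: [0.5242, 0.133, 0.1967]
tool_rot: [-2.041, -2.385, 0.001]
ft_force: [-0.4, -0.4, -0.8]
width: 0.0312
grip_force: 65.2
```

Request:
carry_out(commands=[[0.0,[0.846,0.057,0.001],0],[0.0,[0.846,0.057,0.001],0],[0.0,[0.846,0.057,0.001],0],[0.0,[0.846,0.057,0.001],0]])

```text
time: 12.5
ee_pos: [0.5134, 0.2597, 0.1964]
tool_rot: [-2.042, -2.385, 0.002]
ft_force: [-0.2, 0.5, -2.0]
width: 0.0308
grip_force: 65.3
```

Request:
carry_out(commands=[[0.0,[0.846,0.057,0.001],-0.07],[0.0,[0.846,0.057,0.001],-0.07],[0.0,[0.846,0.057,0.001],-0.07],[0.0,[0.846,0.057,0.001],-0.07],[0.0,[0.846,0.057,0.001],-0.07],[0.0,[0.846,0.057,0.001],-0.07]])

```text
time: 13.0
ee_pos: [0.5042, 0.3807, 0.1963]
tool_rot: [-1.774, -2.592, 0.003]
ft_force: [-0.6, -0.5, -1.5]
width: 0.0309
grip_force: 65.4
```

```bash
cat > t.py <<'E'
from plan import *
f=grab('side'); P=cloud(f); o=status.get_obs()
q=P.reshape(-1,3); d=np.linalg.norm(q[:,:2]-o['ee_pos'][:2],axis=1); s=q[(d<.04)&(q[:,2]>.06)&(q[:,2]<.19)]
print('lowest held z',np.percentile(s[:,2],2).round(3) if len(s) else None)
E
python3 t.py; python3 -c "
from plan import *
plan((.504,.3815,.066,21.2))"
```

```text
lowest held z 0.138
now [0.5045 0.3802 0.1968] yaw 21.18 tilt 0.09 t 13.1 F [ 0.4 -0.2 -1.9] w 0.031 q [ 0.59  0.51  1.31 -0.    1.32  0.22]
   [0.01, 0.0, 0.872] -0.0 -> [0.504  0.3816 0.066 ]
```

Request:
carry_out(commands=[[0.0,[0.005,0,0.3],0],[0.0,[0.005,0,0.55],0],[0.0,[0.005,0,0.75],0],[0.0,[0.005,0,0.82],0],[0.0,[0.005,0,0.868],0],[0.0,[0.005,0,0.868],0],[0.0,[0.005,0,0.868],0],[0.62,[0.005,0,0.868],0],[0.62,[0.005,0,0.868],0],[0.62,[0.005,0,0.868],0],[0.62,[0.005,0,0.868],0],[0.62,[0.005,0,0.7],0],[0.62,[0.005,0,0.4],0],[0.62,[0.005,0,0.0],0],[0.62,[0.005,0,0.0],0],[0.62,[0.005,0,0.0],0]])

```text
time: 14.38
ee_pos: [0.5056, 0.383, 0.2043]
tool_rot: [1.772, 2.59, 0.014]
ft_force: [0.6, -0.3, 0.1]
width: 0.0531
grip_force: 0.0
```

```bash
python3 -c "
from plan import *
plan((.5655,-.301,.195,8.7))"
```

```text
now [0.5056 0.383  0.2043] yaw 21.23 tilt 0.55 t 14.4 F [ 0.6 -0.3  0.1] w 0.0531 q [ 0.59  0.5   1.3  -0.    1.33  0.22]
   [-0.879, -0.256, 0.012] 0 -> [0.5176 0.2462 0.2025]
   [-0.879, -0.256, 0.012] 0 -> [0.5295 0.1094 0.2007]
   [-0.879, -0.256, 0.012] 0 -> [ 0.5415 -0.0274  0.1989]
   [-0.879, -0.256, 0.012] 0 -> [ 0.5534 -0.1642  0.1971]
   [-0.879, -0.256, 0.012] 0.07 -> [ 0.5654 -0.3011  0.1953]
```

Request:
carry_out(commands=[[0.62,[-0.879,-0.256,0.0],0],[0.62,[-0.879,-0.256,0.0],0],[0.62,[-0.879,-0.256,0.0],0],[0.62,[-0.879,-0.256,0.0],0]])

```text
time: 14.72
ee_pos: [0.5162, 0.2409, 0.1974]
tool_rot: [1.777, 2.59, -0.002]
ft_force: [1.6, 0.4, -0.3]
width: 0.0532
grip_force: 0.0
```

Request:
carry_out(commands=[[0.62,[-0.879,-0.256,0.0],0],[0.62,[-0.879,-0.256,0.0],0],[0.62,[-0.879,-0.256,0.0],0],[0.62,[-0.879,-0.256,0.0],0]])

```text
time: 15.05
ee_pos: [0.5281, 0.1042, 0.1974]
tool_rot: [1.778, 2.59, -0.001]
ft_force: [0.9, -0.3, -0.3]
width: 0.0531
grip_force: 0.0
```

Request:
carry_out(commands=[[0.62,[-0.879,-0.256,0.0],0],[0.62,[-0.879,-0.256,0.0],0],[0.62,[-0.879,-0.256,0.0],0],[0.62,[-0.879,-0.256,0.0],0]])

```text
time: 15.38
ee_pos: [0.54, -0.0326, 0.1974]
tool_rot: [1.778, 2.59, -0.001]
ft_force: [-0.5, 0.3, -0.4]
width: 0.0528
grip_force: 0.0
```

Request:
carry_out(commands=[[0.62,[-0.879,-0.256,0.0],0],[0.62,[-0.879,-0.256,0.0],0],[0.62,[-0.879,-0.256,0.0],0],[0.62,[-0.879,-0.256,0.0],0]])

```text
time: 15.72
ee_pos: [0.5519, -0.1694, 0.1972]
tool_rot: [1.778, 2.59, -0.001]
ft_force: [-0.9, -0.2, 0.2]
width: 0.0528
grip_force: 0.0
```

Request:
carry_out(commands=[[0.62,[-0.879,-0.256,0.0],0.07],[0.62,[-0.879,-0.256,0.0],0.07],[0.62,[-0.879,-0.256,0.0],0.07],[0.62,[-0.879,-0.256,0.0],0.07],[0.62,[-0.879,-0.256,0.0],0.07],[0.62,[-0.879,-0.256,0.0],0.07]])

```text
time: 16.22
ee_pos: [0.564, -0.3017, 0.1969]
tool_rot: [-2.048, -2.381, -0.0]
ft_force: [0.9, 0.2, -0.3]
width: 0.0528
grip_force: 0.0
```

```bash
python3 -c "
from plan import *
plan((.5655,-.301,.063,8.7))"
```

```text
now [ 0.564  -0.3017  0.1969] yaw 8.6 tilt 0.07 t 16.2 F [ 0.9  0.2 -0.3] w 0.0528 q [-0.55  0.53  1.28  0.    1.33 -0.7 ]
   [0.003, 0.011, 0.893] -0.001 -> [ 0.5655 -0.301   0.063 ]
```

Request:
carry_out(commands=[[0.62,[0.003,0.011,0.25],0],[0.62,[0.003,0.011,0.5],0],[0.62,[0.003,0.011,0.7],0],[0.62,[0.003,0.011,0.83],0],[0.62,[0.003,0.011,0.893],0],[0.62,[0.003,0.011,0.893],0],[0.0,[0.003,0.011,0.893],0],[0.0,[0.003,0.011,0.893],0],[0.0,[0.003,0.011,0.893],0],[0.0,[0.003,0.011,0.893],0],[0.0,[0.003,0.011,0.893],0],[0.0,[0.003,0.011,0.893],0]])

```text
time: 17.22
ee_pos: [0.5663, -0.3015, 0.0658]
tool_rot: [2.046, 2.38, 0.002]
ft_force: [-0.0, 2.5, 7.1]
width: 0.0308
grip_force: 60.7
```

Request:
carry_out(commands=[[0.0,[0,0,-0.04],0],[0.0,[0,0,-0.08],0],[0.0,[0,0,-0.12],0],[0.0,[0,0,-0.16],0],[0.0,[0,0,-0.2],0],[0.0,[0,0,-0.3],0],[0.0,[0,0,-0.45],0],[0.0,[0,0,-0.6],0],[0.0,[0,0,-0.8],0],[0.0,[0,0,-0.9],0],[0.0,[0,0,-0.9],0],[0.0,[0,0,-0.9],0],[0.0,[0,0,-0.9],0]])

```text
time: 18.3
ee_pos: [0.5649, -0.3013, 0.1977]
tool_rot: [-2.047, -2.381, 0.001]
ft_force: [0.2, -0.6, -2.2]
width: 0.0313
grip_force: 64.0
```

```bash
python3 -c "
from plan import *
plan((.5768,.4098,.197,21.2),(.5768,.4098,.0665,21.2))"
```

```text
now [ 0.5649 -0.3013  0.1977] yaw 8.62 tilt 0.09 t 18.3 F [ 0.2 -0.6 -2.2] w 0.0313 q [-0.55  0.53  1.28 -0.    1.34 -0.7 ]
   [0.935, 0.158, 0.001] 0 -> [ 0.5673 -0.1591  0.1975]
   [0.935, 0.158, 0.001] 0 -> [ 0.5698 -0.0168  0.1974]
   [0.935, 0.158, 0.001] 0 -> [0.5722 0.1254 0.1972]
   [0.935, 0.158, 0.001] 0 -> [0.5746 0.2676 0.1971]
   [0.935, 0.158, 0.001] -0.07 -> [0.577  0.4098 0.1969]
   [0.0, -0.001, 0.869] 0.0 -> [0.5768 0.4098 0.0666]
```

Request:
carry_out(commands=[[0.0,[0.935,0.158,0.001],0],[0.0,[0.935,0.158,0.001],0],[0.0,[0.935,0.158,0.001],0],[0.0,[0.935,0.158,0.001],0]])

```text
time: 18.63
ee_pos: [0.5671, -0.1549, 0.1971]
tool_rot: [-2.044, -2.382, 0.001]
ft_force: [0.5, -0.2, -1.0]
width: 0.0311
grip_force: 64.0
```

Request:
carry_out(commands=[[0.0,[0.935,0.158,0.001],0],[0.0,[0.935,0.158,0.001],0],[0.0,[0.935,0.158,0.001],0],[0.0,[0.935,0.158,0.001],0]])

```text
time: 18.97
ee_pos: [0.5693, -0.0127, 0.1971]
tool_rot: [-2.043, -2.383, 0.001]
ft_force: [0.8, 0.1, -0.8]
width: 0.0311
grip_force: 64.0
```

Request:
carry_out(commands=[[0.0,[0.935,0.158,0.001],0],[0.0,[0.935,0.158,0.001],0],[0.0,[0.935,0.158,0.001],0],[0.0,[0.935,0.158,0.001],0]])

```text
time: 19.3
ee_pos: [0.5716, 0.1295, 0.1968]
tool_rot: [-2.044, -2.383, 0.002]
ft_force: [-0.6, -0.0, -1.3]
width: 0.0313
grip_force: 64.0
```

Request:
carry_out(commands=[[0.0,[0.935,0.158,0.001],0],[0.0,[0.935,0.158,0.001],0],[0.0,[0.935,0.158,0.001],0],[0.0,[0.935,0.158,0.001],0]])

```text
time: 19.63
ee_pos: [0.5737, 0.2717, 0.1963]
tool_rot: [-2.044, -2.384, 0.003]
ft_force: [-0.4, -0.6, -1.8]
width: 0.0312
grip_force: 64.0
```

Request:
carry_out(commands=[[0.0,[0.935,0.158,0.001],-0.07],[0.0,[0.935,0.158,0.001],-0.07],[0.0,[0.935,0.158,0.001],-0.07],[0.0,[0.935,0.158,0.001],-0.07],[0.0,[0.935,0.158,0.001],-0.07],[0.0,[0.935,0.158,0.001],-0.07]])

```text
time: 20.13
ee_pos: [0.5767, 0.4102, 0.1957]
tool_rot: [-1.772, -2.593, 0.005]
ft_force: [0.2, -1.3, -2.4]
width: 0.031
grip_force: 64.0
```

```bash
python3 t.py; python3 -c "
from plan import *
plan((.5768,.4098,.0665,21.2))"
```

```text
lowest held z 0.136
now [0.5771 0.4092 0.1963] yaw 21.24 tilt 0.14 t 20.2 F [ 0.5 -0.1 -2.1] w 0.0312 q [ 0.57  0.69  1.03 -0.    1.42  0.19]
   [0.004, -0.001, 0.865] 0.0 -> [0.5768 0.4097 0.0665]
```

Request:
carry_out(commands=[[0.0,[0.002,0,0.3],0],[0.0,[0.002,0,0.55],0],[0.0,[0.002,0,0.75],0],[0.0,[0.002,0,0.82],0],[0.0,[0.002,0,0.865],0],[0.0,[0.002,0,0.865],0],[0.0,[0.002,0,0.865],0],[0.62,[0.002,0,0.865],0],[0.62,[0.002,0,0.865],0],[0.62,[0.002,0,0.865],0],[0.62,[0.002,0,0.865],0],[0.62,[0.002,0,0.7],0],[0.62,[0.002,0,0.4],0],[0.62,[0.002,0,0.1],0],[0.62,[0.002,0,0.0],0],[0.62,[0.002,0,0.0],0],[0.62,[0.002,0,0.0],0]])

```text
time: 21.6
ee_pos: [0.5776, 0.4102, 0.1999]
tool_rot: [1.773, 2.592, 0.005]
ft_force: [0.6, 0.3, -0.2]
width: 0.053
grip_force: 0.0
```

```bash
cat > c.py <<'E'
from plan import *
import sys
f=grab('top'); P=cloud(f); Z=P[...,2]; np.save('top2.npy',f,allow_pickle=True)
hsv=cv2.cvtColor(f['frame'],cv2.COLOR_RGB2HSV)
def rects(m,z,n,amin=40):
    cs,_=cv2.findContours(m.astype(np.uint8)*255,0,cv2.CHAIN_APPROX_NONE)
    for c in cs:
        if cv2.contourArea(c)<amin: continue
        W=onplane(f,c.reshape(-1,2),z)[:,:2]*1000; r=cv2.minAreaRect(W.astype(np.float32)); print(n,np.round(r[0],1),np.round(r[1],1),round(r[2],1),cv2.boundingRect(c))
U,V=np.meshgrid(range(640),range(480))
rects((Z>.08)&(Z<.11)&(U<190)&(U>70)&(V>200)&(V<345),.096,'tray pack')
rects((Z>.033)&(Z<.06)&(U>188)&(U<325)&(V>180)&(V<320),.046,'fin')
m=(hsv[...,1]<110)&(hsv[...,2]>110)&(Z<.03)&(U>195)&(U<325)&(V>180)&(V<320)
rects(m,.012,'cover',1000)
save(f,sys.argv[1],(60,190,340,370),2)
E
python3 c.py t2.png; python3 -c "
from plan import *
plan((.5235,.170,.196,-4))"
```

```text
tray pack [432.9 349.8] [32.8 49.2] 21.1 (116, 301, 27, 22)
tray pack [505.6 376.4] [34.  48.7] 20.9 (103, 264, 26, 22)
tray pack [577.  404.3] [33.8 48.7] 20.6 (90, 228, 27, 21)
fin [523.7 173.2] [61.  13.5] 84.6 (208, 260, 30, 9)
cover [524.2 177.1] [ 92.  207.4] 89.5 (202, 216, 44, 98)
now [0.5772 0.4099 0.1979] yaw 21.23 tilt 0.0 t 21.6 F [-0.5  1.1 -0.9] w 0.053 q [0.57 0.69 1.03 0.   1.42 0.2 ]
   [-0.681, -0.456, 0.006] 0 -> [0.5504 0.2899 0.197 ]
   [-0.681, -0.456, 0.006] 0.14 -> [0.5236 0.1699 0.1961]
```

View pics/t2.png

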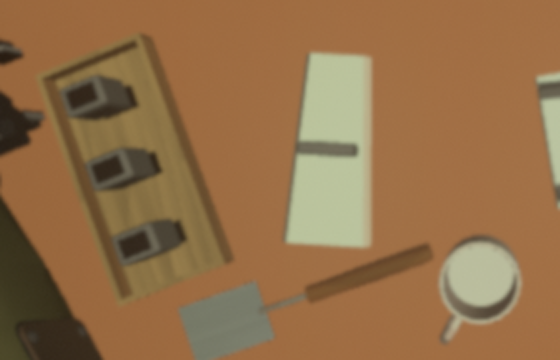

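All three packs stand upright in the tray at crop (100,97), (125,168) and (150,242). The cover lies still at (330,150), narrow end up. I move above the fin.

Request:
carry_out(commands=[[0.5,[-0.681,-0.456,0.006],0],[0.5,[-0.681,-0.456,0.006],0],[0.5,[-0.681,-0.456,0.006],0],[0.5,[-0.681,-0.456,0.006],0]])

```text
time: 21.98
ee_pos: [0.549, 0.2844, 0.1952]
tool_rot: [-1.778, -2.588, 0.007]
ft_force: [1.5, 1.6, 0.7]
width: 0.0427
grip_force: 0.0
```

Request:
carry_out(commands=[[0.5,[-0.681,-0.456,0.0],0.14],[0.5,[-0.681,-0.456,0.0],0.14],[0.5,[-0.681,-0.456,0.0],0.14],[0.5,[-0.681,-0.456,0.0],0.14],[0.5,[-0.681,-0.456,0.0],0.14],[0.5,[-0.681,-0.456,0.0],0.14],[0.5,[-0.681,-0.456,0.0],0.14],[0.5,[-0.681,-0.456,0.0],0.14]])

```text
time: 22.65
ee_pos: [0.5237, 0.1709, 0.1965]
tool_rot: [-2.294, -2.146, 0.001]
ft_force: [-0.9, -0.3, -0.3]
width: 0.0422
grip_force: 0.0
```

```bash
cat > wc.py <<'E'
from plan import *
import sys
plan(); f=grab('wrist'); save(f,sys.argv[1]); P=cloud(f); Z=P[...,2]; np.save('wc.npy',f,allow_pickle=True)
d=np.linalg.norm(P[...,:2]-np.array([.523,.172]),axis=2)
m=((Z>.036)&(Z<.056)&(d<.06)).astype(np.uint8)*255
m=cv2.morphologyEx(m,cv2.MORPH_OPEN,np.ones((3,3)))
cs,_=cv2.findContours(m,0,cv2.CHAIN_APPROX_NONE)
for c in cs:
    if cv2.contourArea(c)<200: continue
    W=onplane(f,c.reshape(-1,2),.046)[:,:2]*1000; r=cv2.minAreaRect(W.astype(np.float32)); print('fin',np.round(r[0],1),np.round(r[1],1),round(r[2],1),cv2.boundingRect(c))
E
python3 wc.py w2.png
```

```text
now [0.5237 0.1709 0.1965] yaw -3.8 tilt 0.05 t 22.6 F [-0.9 -0.3 -0.3] w 0.0422 q [0.25 0.33 1.56 0.   1.25 0.32]
fin [525.1 176.5] [59.2 13.3] 85.9 (316, 183, 17, 72)
```

View pics/w2.png

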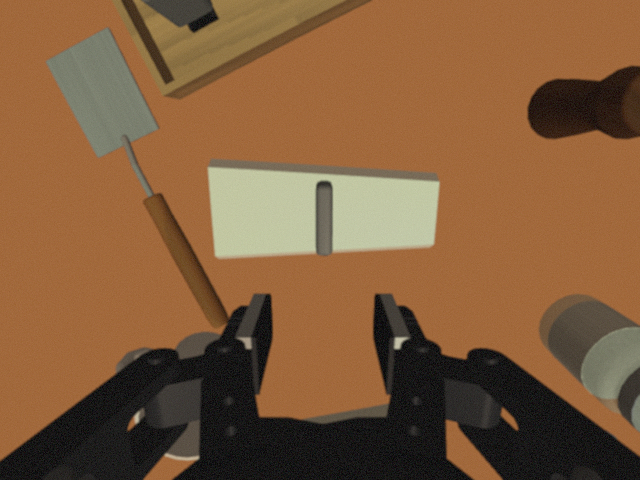

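The wrist view shows the fin at (324,218), the narrow end on the right (world +x), and the spatula handle clear at (190,260). The fin measures 59 × 13 mm, which is right. I descend onto it.

Request:
carry_out(commands=[[0.5,[0.027,0.006,0.25],0.001],[0.5,[0.027,0.006,0.5],0.001],[0.5,[0.027,0.006,0.75],0.001],[0.5,[0.027,0.006,0.75],0.001],[0.5,[0.027,0.006,0.75],0.001]])

```text
time: 23.12
ee_pos: [0.5243, 0.1743, 0.0839]
tool_rot: [-2.298, -2.14, 0.005]
ft_force: [0.2, -1.0, 1.2]
width: 0.0425
grip_force: 0.0
```

Request:
carry_out(commands=[[0.5,[0,0,0.15],0],[0.5,[0,0,0.3],0],[0.5,[0,0,0.38],0],[0.5,[0,0,0.42],0],[0.5,[0,0,0.42],0],[0.5,[0,0,0.42],0],[0.0,[0,0,0.42],0],[0.0,[0,0,0.42],0],[0.0,[0,0,0.42],0],[0.0,[0,0,0.42],0],[0.0,[0,0,0.42],0],[0.0,[0,0,0.42],0],[0.0,[0,0,0.42],0],[0.0,[0,0,0.42],0]])

```text
time: 24.28
ee_pos: [0.5255, 0.1741, 0.0228]
tool_rot: [2.3, 2.139, 0.002]
ft_force: [-1.4, -0.9, 7.2]
width: 0.0129
grip_force: 60.3
```

Request:
carry_out(commands=[[0.0,[0,0,-0.1],0],[0.0,[0,0,-0.2],0],[0.0,[0,0,-0.4],0],[0.0,[0,0,-0.6],0],[0.0,[0,0,-0.8],0],[0.0,[0,0,-0.8],0],[0.0,[0,0,-0.8],0],[0.0,[0,0,-0.8],0]])

```text
time: 24.95
ee_pos: [0.5244, 0.1738, 0.1407]
tool_rot: [-2.3, -2.139, 0.002]
ft_force: [0.4, -0.1, -2.8]
width: 0.0131
grip_force: 59.2
```

```bash
python3 -c "
from plan import *
plan((.528,-.068,.15,-81))"
```

```text
now [0.5244 0.1738 0.1407] yaw -4.15 tilt 0.08 t 24.9 F [ 0.4 -0.1 -2.8] w 0.0131 q [0.25 0.4  1.61 0.   1.13 0.33]
   [-0.803, 0.07, -0.031] 0 -> [0.5261 0.0529 0.1454]
   [-0.803, 0.07, -0.031] 0.427 -> [ 0.5279 -0.068   0.15  ]
```

Request:
carry_out(commands=[[0.0,[-0.4,0.035,-0.3],0],[0.0,[-0.8,0.07,-0.333],0],[0.0,[-0.8,0.07,-0.333],0],[0.0,[-0.8,0.07,-0.333],0],[0.0,[-0.8,0.07,-0.333],0],[0.0,[-0.8,0.07,-0.333],0]])

```text
time: 25.45
ee_pos: [0.5262, 0.0533, 0.1902]
tool_rot: [-2.301, -2.137, 0.002]
ft_force: [-0.2, 0.2, -2.9]
width: 0.0129
grip_force: 59.5
```

Request:
carry_out(commands=[[0.0,[-0.35,0.03,0],0.426],[0.0,[-0.78,0.075,0],0.426],[0.0,[-0.78,0.075,0],0.426],[0.0,[-0.78,0.075,0],0.426],[0.0,[-0.78,0.075,0],0.426],[0.0,[-0.78,0.075,0],0.426],[0.0,[-0.78,0.075,0],0.426],[0.0,[-0.78,0.075,0],0.426],[0.0,[-0.78,0.075,0],0.426],[0.0,[-0.78,0.075,0],0.426],[0.0,[-0.78,0.075,0],0.426],[0.0,[-0.78,0.075,0],0.426],[0.0,[-0.78,0.075,0],0.426],[0.0,[-0.78,0.075,0],0.426],[0.0,[-0.78,0.075,0],0.426]])

```text
time: 26.7
ee_pos: [0.5294, -0.0636, 0.1912]
tool_rot: [-3.131, -0.255, 0.001]
ft_force: [-0.1, -0.4, -3.4]
width: 0.0128
grip_force: 59.5
```

Run:
```python
from plan import *
plan((.528,-.0635,.19,-80.9))
f=grab('wrist'); g=grab('top'); np.save('wd.npy',f,allow_pickle=True); np.save('td.npy',g,allow_pickle=True)
a=cv2.resize(f['frame'],(400,300),interpolation=3); b=cv2.resize(g['frame'][190:310,230:490],(400,185))
a=cv2.copyMakeBorder(a,0,0,0,0,0); im=np.vstack([a,b]); cv2.imwrite('pics/d1.png',im[...,::-1])
```

```text
now [ 0.5294 -0.0636  0.1912] yaw -80.67 tilt 0.04 t 26.7 F [-0.1 -0.4 -3.4] w 0.0128 q [-0.19  0.3   1.62  0.    1.22  1.22]
   [-0.009, -0.002, 0.008] 0.001 -> [ 0.528  -0.0635  0.19  ]
```

View pics/d1.png

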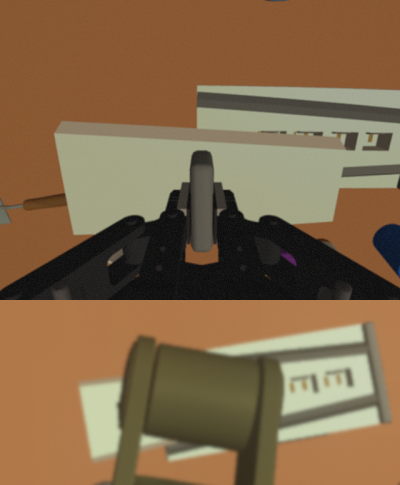

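The wrist view (top) shows the fin held at (202,200) with the plate level. The dock is behind it, its far way running from (197,100) to (400,118) and its empty bays at (375,140). Next I measure how the cover sits in the tool frame, and the dock in the same view.

```bash
cat > md.py <<'E'
from plan import *
f=np.load('wd.npy',allow_pickle=True).item(); H=np.array(f['hand_eye']); f['Rw']=H[:3,:3]; f['c']=H[:3,3]   # tool frame
print('cam in tool',H.round(3).tolist())
P=cloud(f); zt=P[...,2]
m=(np.abs(P[...,1])<.13)&(np.abs(P[...,0])<.08)
w=zt[m&(np.abs(P[...,1])>.04)&(zt>-.02)&(zt<.05)]; print('plate top z',np.median(w))
zp=np.median(w)
pl=((np.abs(zt-zp)<.005)).astype(np.uint8)*255
pl=cv2.morphologyEx(pl,cv2.MORPH_OPEN,np.ones((3,3)))
n,l,s,_=cv2.connectedComponentsWithStats(pl)
for i in range(1,n):
    if s[i,4]<2000: continue
    c=max(cv2.findContours((l==i).astype(np.uint8),0,cv2.CHAIN_APPROX_NONE)[0],key=cv2.contourArea).reshape(-1,2)
    Q=cloud(f)[c[:,1],c[:,0]]; Q=onplane(f,c,zp)
    print('comp',s[i],'x',Q[:,0].min().round(4),Q[:,0].max().round(4),'y',Q[:,1].min().round(4),Q[:,1].max().round(4))
for y0 in (-.09,-.075,-.06,-.045,.045,.06,.075,.09):
    k=(np.abs(P[...,1]-y0)<.0015)&(np.abs(zt-zp)<.005)
    # re-project on plane
    v,u=np.where(k); Q=onplane(f,np.c_[u,v],zp); print('y',y0,'x range',Q[:,0].min().round(4),Q[:,0].max().round(4))
fz=(zt<zp-.028)&(zt>zp-.04)&(np.abs(P[...,1])<.012)&(np.abs(P[...,0])<.05)
Q=P[fz]; print('fin x',np.percentile(Q[:,0],[.5,99.5]).round(4),'y',np.percentile(Q[:,1],[1,99]).round(4),len(Q))
# dock deck / bays: tool z of deck = .1912-.032
cs=f['frame']; g=cv2.cvtColor(cs,cv2.COLOR_RGB2GRAY); np.save('g.npy',g)
E
python3 md.py
```

```text
cam in tool [[-0.001, -0.957, -0.289, 0.074], [1.0, -0.001, -0.0, -0.001], [-0.0, -0.289, 0.957, -0.143], [0.0, 0.0, 0.0, 1.0]]
plate top z 0.010848061777489454
comp [   87   206   466   170 52524] x -0.0413 0.0438 y -0.1033 0.1013
y -0.09 x range -0.0406 0.0446
y -0.075 x range -0.0351 0.0437
y -0.06 x range -0.0254 0.0423
y -0.045 x range -0.0286 0.0418
y 0.045 x range -0.0248 0.0369
y 0.06 x range -0.0261 0.0356
y 0.075 x range -0.0308 0.0347
y 0.09 x range -0.0299 0.0338
fin x [-0.0285  0.0298] y [-0.0107  0.0106] 5683
```

```bash
cat > me.py <<'E'
from plan import *
f=np.load('wd.npy',allow_pickle=True).item(); H=np.array(f['hand_eye']); f['Rw']=H[:3,:3]; f['c']=H[:3,3]
zd=.1914-.032
P=cloud(f); zt=P[...,2]; hsv=cv2.cvtColor(f['frame'],cv2.COLOR_RGB2HSV); S=hsv[...,1].astype(float)
lo,hi=np.median(S[150:160,350:450]),np.median(S[60:100,350:450]); print('S deck? ',lo,hi)
pts=[]
for u in range(335,630,8):
    col=S[100:180,u]; i=np.where(col<(lo+hi)/2+0)[0]
    if len(i)==0: continue
    v=100+i[0]; a,b=S[v-1,u],S[v,u]; t=(lo+hi)/2; pts.append((u,v-1+(a-t)/(a-b)))
pts=np.array(pts); W=onplane(f,pts,zd); k=np.polyfit(W[:,1],W[:,0],1); r=W[:,0]-np.polyval(k,W[:,1]); g=np.abs(r)<.002; k=np.polyfit(W[g,1],W[g,0],1)
print('far edge: px',pts[[0,-1]].round(1).tolist(),'slope',k[0].round(4),'tool x at y=0',k[1].round(4),'rms',np.std(W[g,0]-np.polyval(k,W[g,1])).round(5))
# mouth edge
mp=[]
for v in range(150,196,4):
    row=S[v,280:345]; i=np.where(row<(lo+hi)/2)[0]
    if len(i): mp.append((280+i[0],v))
M=onplane(f,mp,zd); print('mouth px',mp[0],mp[-1],'tool y',M[:,1].round(4).tolist())
zp=.0108
for tol in (.001,.002):
  for y0 in (-.09,-.07,.07,.09):
    k2=(np.abs(P[...,1]-y0)<.002)&(np.abs(zt-zp)<tol); v,u=np.where(k2); Q=onplane(f,np.c_[u,v],zp); print(tol,y0,np.percentile(Q[:,0],[1,99]).round(4))
# predicted far edge in tool frame from clamped packs
o=status.get_obs(); R=Ro.from_rotvec(o['tool_rot']).as_matrix()
C=np.array([[.5426,-.1545],[.5582,-.2526],[.5663,-.3015]]); kk=np.polyfit(C[:,1],C[:,0],1)
L=np.c_[np.polyval(kk,C[:,1]),C[:,1],[.032]*3]; T=(L-o['ee_pos'])@R; c=np.polyfit(T[:,1],T[:,0],1); print('centreline from packs: dock angle',np.degrees(np.arctan2(-1,-kk[0])).round(2),'tool slope',c[0].round(4),'x at y=0',c[1].round(4))
E
python3 me.py
```

```text
S deck?  39.0 161.0
far edge: px [[335.0, 136.1], [623.0, 142.7]] slope -0.0115 tool x at y=0 0.0705 rms 7e-05
mouth px (np.int64(316), 150) (np.int64(315), 194) tool y [-0.0059, -0.0059, -0.006, -0.0068, -0.0068, -0.0068, -0.0068, -0.0069, -0.0069, -0.0069, -0.0069, -0.0069]
0.001 -0.09 [-0.0399  0.0403]
0.001 -0.07 [-0.0304  0.0389]
0.001 0.07 [-0.0303  0.0307]
0.001 0.09 [-0.0293  0.0298]
0.002 -0.09 [-0.0399  0.0407]
0.002 -0.07 [-0.0305  0.0397]
0.002 0.07 [-0.0307  0.0316]
0.002 0.09 [-0.0293  0.0307]
centreline from packs: dock angle -80.86 tool slope -0.0019 x at y=0 -0.0014
```

In the wrist frame the cover is centred (+0.2 mm, no yaw). The dock's centreline passes at +0.5 mm with slope -0.0115, and the mouth is at tool y = -6.8 mm, so the cover is 168 mm short, inside the 160–175 window. I turn 0.6° and descend carefully.

Request:
carry_out(commands=[[0.0,[-0.002,0.005,0.25],0.003],[0.0,[-0.002,0.005,0.5],0.003],[0.0,[-0.002,0.005,0.7],0.003],[0.0,[-0.002,0.005,0.756],0.003],[0.0,[-0.002,0.005,0.756],0.003],[0.0,[-0.002,0.005,0.756],0.003],[0.0,[-0.002,0.005,0.756],0.003]])

```text
time: 27.38
ee_pos: [0.5304, -0.065, 0.0803]
tool_rot: [3.132, 0.237, 0.005]
ft_force: [-1.3, -0.0, -2.1]
width: 0.0126
grip_force: 59.4
```

Request:
carry_out(commands=[[0.0,[0,0,0.02],0],[0.0,[0,0,0.04],0],[0.0,[0,0,0.06],0],[0.0,[0,0,0.06],0],[0.0,[0,0,0.06],0]])

```text
time: 27.8
ee_pos: [0.5292, -0.0648, 0.0691]
tool_rot: [-3.133, -0.236, 0.0]
ft_force: [-0.0, -0.2, -3.4]
width: 0.0128
grip_force: 59.4
```

Request:
carry_out(commands=[[0.0,[0,0,0.02],0],[0.0,[0,0,0.04],0],[0.0,[0,0,0.06],0],[0.0,[0,0,0.075],0],[0.0,[0,0,0.075],0],[0.0,[0,0,0.075],0]])

```text
time: 28.3
ee_pos: [0.5292, -0.0648, 0.0577]
tool_rot: [-3.133, -0.236, 0.001]
ft_force: [-0.2, 0.5, -2.3]
width: 0.0128
grip_force: 59.4
```

Request:
carry_out(commands=[[0.0,[0,0,0.01],0],[0.0,[0,0,0.02],0],[0.0,[0,0,0.022],0],[0.0,[0,0,0.022],0],[0.0,[0,0,0.022],0]])

```text
time: 28.72
ee_pos: [0.5294, -0.0648, 0.0548]
tool_rot: [3.133, 0.236, 0.0]
ft_force: [-1.7, -0.3, 2.3]
width: 0.0128
grip_force: 60.1
```

```bash
python3 -c "
from plan import *
d=np.radians(-81.2); O=np.array([.5292,-.0648])+.167*np.array([np.cos(d),np.sin(d)]); print(O)
plan((*O,.0548,-81.25))"
```

```text
[ 0.55474863 -0.22983414]
now [ 0.5294 -0.0648  0.0548] yaw -81.37 tilt 0.02 t 28.7 F [-1.7 -0.3  2.3] w 0.0128 q [-0.19  0.48  1.73 -0.    0.94  1.23]
   [0.001, 0.557, 0.0] 0 -> [ 0.542  -0.1474  0.0548]
   [0.001, 0.557, 0.0] -0.001 -> [ 0.5547 -0.2299  0.0548]
```

The cover sits on the deck between the ways, with contact felt at z = 0.0548. I slide it in.

Request:
carry_out(commands=[[0.0,[0,0.06,-0.002],0],[0.0,[0,0.12,-0.002],0],[0.0,[0,0.18,-0.002],0],[0.0,[0,0.24,-0.002],0],[0.0,[0,0.3,-0.002],0],[0.0,[0,0.36,-0.002],0],[0.0,[0,0.36,-0.002],0],[0.0,[0,0.36,-0.002],0]])

```text
time: 29.38
ee_pos: [0.5374, -0.1189, 0.0549]
tool_rot: [3.132, 0.235, 0.0]
ft_force: [0.2, -1.3, -1.0]
width: 0.013
grip_force: 59.7
```

Request:
carry_out(commands=[[0.0,[0,0.06,0],0],[0.0,[0,0.12,0],0],[0.0,[0,0.18,0],0],[0.0,[0,0.24,0],0],[0.0,[0,0.3,0],0],[0.0,[0,0.33,0],0],[0.0,[0,0.33,0],0],[0.0,[0,0.33,0],0]])

```text
time: 30.05
ee_pos: [0.5448, -0.1675, 0.0548]
tool_rot: [3.133, 0.235, 0.0]
ft_force: [0.8, -0.6, -1.9]
width: 0.0129
grip_force: 59.7
```

Request:
carry_out(commands=[[0.0,[0,0.05,0],0],[0.0,[0,0.1,0],0],[0.0,[0,0.15,0],0],[0.0,[0,0.2,0],0],[0.0,[0,0.25,0],0],[0.0,[0,0.3,0],0],[0.0,[0,0.3,0],0],[0.0,[0,0.3,0],0]])

```text
time: 30.72
ee_pos: [0.5515, -0.2122, 0.0548]
tool_rot: [3.133, 0.235, 0.0]
ft_force: [0.0, -1.3, -1.9]
width: 0.0128
grip_force: 59.7
```

```bash
python3 -c "
from plan import *
plan((.5547,-.2299,.0548,-81.25))"
```

```text
now [ 0.5515 -0.2122  0.0548] yaw -81.42 tilt 0.02 t 30.7 F [ 0.  -1.3 -1.9] w 0.0128 q [-0.43  0.59  1.55 -0.    1.    0.99]
   [0.003, 0.12, 0.0] -0.001 -> [ 0.5547 -0.2299  0.0548]
```

Request:
carry_out(commands=[[0.0,[0.001,0.03,0],0],[0.0,[0.001,0.06,0],0],[0.0,[0.002,0.08,0],0],[0.0,[0.002,0.08,0],0],[0.0,[0.002,0.08,0],0]])

```text
time: 31.13
ee_pos: [0.5537, -0.2237, 0.0549]
tool_rot: [3.132, 0.236, 0.0]
ft_force: [0.9, -1.0, -3.7]
width: 0.0131
grip_force: 59.5
```

Request:
carry_out(commands=[[0.0,[0,0.008,0],0],[0.0,[0,0.016,0],0],[0.0,[0,0.02,0],0],[0.0,[0,0.02,0],0],[0.0,[0,0.02,0],0]])

```text
time: 31.55
ee_pos: [0.5542, -0.2261, 0.0549]
tool_rot: [-3.132, -0.236, -0.0]
ft_force: [3.6, 4.0, -2.5]
width: 0.0124
grip_force: 59.6
```

Request:
carry_out(commands=[[0.0,[0.002,0.005,0],0],[0.0,[0.003,0.01,0],0],[0.0,[0.003,0.01,0],0],[0.0,[0.003,0.01,0],0]])

```text
time: 31.88
ee_pos: [0.5547, -0.2281, 0.0549]
tool_rot: [3.132, 0.236, -0.0]
ft_force: [0.8, -0.5, -3.1]
width: 0.0127
grip_force: 59.5
```

Request:
carry_out(commands=[[0.0,[0,0.005,0],0],[0.0,[0,0.01,0],0],[0.0,[0,0.01,0],0],[0.0,[0,0.01,0],0]])

```text
time: 32.22
ee_pos: [0.555, -0.2294, 0.0549]
tool_rot: [3.133, 0.236, 0.0]
ft_force: [1.0, 0.7, -3.9]
width: 0.0129
grip_force: 59.5
```

Lateral force has gone. I keep creeping.

Request:
carry_out(commands=[[0.0,[0,0.005,0],0],[0.0,[0,0.008,0],0],[0.0,[0,0.008,0],0],[0.0,[0,0.008,0],0]])

```text
time: 32.55
ee_pos: [0.5551, -0.2299, 0.0548]
tool_rot: [-3.132, -0.237, 0.001]
ft_force: [-0.0, 6.2, -0.3]
width: 0.0126
grip_force: 59.9
```

Request:
carry_out(commands=[[0.0,[0,0.005,0],0],[0.0,[0,0.008,0],0],[0.0,[0,0.008,0],0],[0.0,[0,0.008,0],0]])

```text
time: 32.88
ee_pos: [0.5551, -0.23, 0.0548]
tool_rot: [-3.13, -0.237, 0.002]
ft_force: [-3.1, 15.0, 2.6]
width: 0.0125
grip_force: 60.5
```

Request:
carry_out(commands=[[0.0,[0,0.005,0],0],[0.0,[0,0.008,0],0],[0.0,[0,0.008,0],0],[0.0,[0,0.008,0],0]])

```text
time: 33.22
ee_pos: [0.555, -0.23, 0.0548]
tool_rot: [-3.128, -0.237, 0.004]
ft_force: [-5.3, 23.5, 6.3]
width: 0.0128
grip_force: 61.1
```

It jams exactly at the predicted spot with a 24 N push. I add a touch more, ease to near zero lead, open and go up.

Request:
carry_out(commands=[[0.0,[0,0.002,0],0],[0.0,[0,0.002,0],0],[0.0,[0,0.002,0],0],[0.0,[0,0.0,-0.002],0],[0.0,[0,-0.007,-0.004],0],[0.0,[0,-0.012,-0.005],0],[0.0,[0,-0.012,-0.005],0]])

```text
time: 33.8
ee_pos: [0.5551, -0.23, 0.0549]
tool_rot: [-3.131, -0.237, 0.001]
ft_force: [2.9, 8.4, -8.3]
width: 0.0127
grip_force: 59.3
```

Request:
carry_out(commands=[[0.4,[0,0,0],0],[0.4,[0,0,0],0],[0.4,[0,0,0],0],[0.4,[0,0,0],0],[0.4,[0,0,-0.05],0],[0.4,[0,0,-0.15],0],[0.4,[0,0,-0.35],0],[0.4,[0,0,-0.6],0],[0.4,[0,0,-0.9],0],[0.4,[0,0,-0.9],0],[0.4,[0,0,-0.9],0]])

```text
time: 34.72
ee_pos: [0.5562, -0.2316, 0.1945]
tool_rot: [3.129, 0.236, 0.008]
ft_force: [-0.2, -0.7, -0.2]
width: 0.0345
grip_force: 0.0
```

```bash
python3 -c "
from plan import *
plan((.53,-.06,.19,-81.3))
f=grab('wrist'); save(f,'w3.png'); f=grab('side'); save(f,'s3.png')"
```

```text
now [ 0.5562 -0.2316  0.1945] yaw -81.38 tilt 0.36 t 34.7 F [-0.2 -0.7 -0.2] w 0.0345 q [-0.46  0.44  1.41 -0.    1.28  0.97]
   [-0.001, -0.579, 0.015] 0 -> [ 0.543  -0.1458  0.1922]
   [-0.001, -0.579, 0.015] -0.0 -> [ 0.5299 -0.0599  0.19  ]
```

View pics/w3.png

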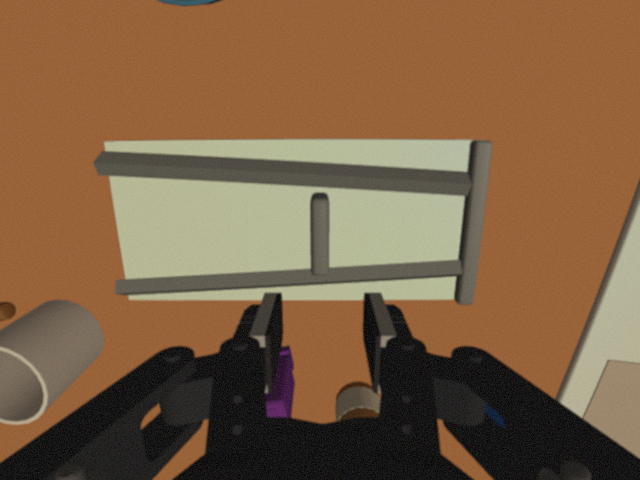

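View pics/s3.png

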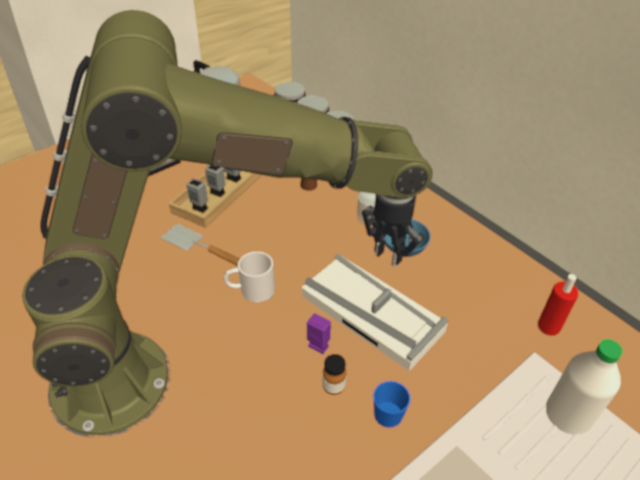

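The wrist view shows the cover in the ways, fin at (320,235), with a narrow deck gap before the end cap at (478,220). The side view shows the packs standing in the tray. I check the numbers.

Run:
```python
from plan import *
plan(); f=grab('wrist'); P=cloud(f); Z=P[...,2]
d=np.radians(-81.2); ex=np.array([np.cos(d),np.sin(d)]); ey=np.array([-ex[1],ex[0]])
D=P[...,:2]-np.array([.5548,-.2295]); X=D@ex*1000; Y=D@ey*1000; 
fin=(abs(X)<20)&(abs(Y)<40)&(Z>.07)&(Z<.09); print('fin x',np.percentile(X[fin],[1,99]).round(1),'y',np.percentile(Y[fin],[1,99]).round(1),'z',np.median(Z[fin]).round(4))
pl=(abs(Y)<20)&(Z>.037)&(Z<.05)&(X<112)&(X>-115); print('plate x',np.percentile(X[pl],[.1,99.9]).round(1))
A=np.c_[X[pl],Y[pl],np.ones(pl.sum())]; print('plate plane',np.linalg.lstsq(A,Z[pl]*1000,rcond=None)[0].round(4))
cap=(abs(Y)<40)&(Z>.041)&(Z<.052)&(X>110)&(X<150); print('cap x',np.percentile(X[cap],[1,99]).round(1))
for z in (.038,): 
    dk=(abs(Y)<20)&(Z<.037)&(Z>.027)&(X>60); print('deck gap x',np.percentile(X[dk],[1,99]).round(1))
    dm=(abs(Y)<20)&(Z<.037)&(Z>.027)&(X<-60); print('deck mouth x',np.percentile(X[dm],[1,99]).round(1))
```

```text
now [ 0.555  -0.231   0.1904] yaw -81.38 tilt 0.01 t 34.8 F [-0.7 -0.4 -0.4] w 0.034 q [-0.46  0.45  1.42 -0.    1.28  0.97]
fin x [-7.1  6.2] y [-28.   29.8] z 0.0775
plate x [-102.   101.2]
plate plane [ 4.00000e-04 -7.00000e-04  4.40192e+01]
cap x [110.6 133.4]
deck gap x [105.6 120.8]
deck mouth x [-174.8 -107.1]
```

```bash
python3 -c "
from rig import manip
print(manip.sign_off())"
```

```text
the job is handed in; nothing more can be done
None
```

I've handed the job in, with no verdict shown: the three packs present stand in the tray (the bay at x = -25 was empty), and the cover lies flat within about 1 mm of its stop after a push of about 24 N and has been let go.

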